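Draw out the decanter brush and hold it ready

TASK

Get the orange-gripped decanter brush ready for scrubbing the decanter: while its head still stands in its steel pot, squeeze in the release button on the side of the grip and draw the telescopic handle up, past the first stop, to its second and last stop. Then lift the brush straight up until its head is clear of the pot, and finish while holding it there, still, upright and fully extended. Leave the black-gripped brush and everything else on the counter as they are.

Things in the scene. Friction and masses are not known exactly. Their poses are not given: they have to be found in the camera images.
- orange_brush: Orange-gripped brush, loose, standing head-down in the orange_pot; 0.35 kg, 178 mm tall (plus a 9 mm wire loop). Origin: centre of the foot; z up the tube; +y is the button's side. Up from the foot: white bristle head 54 mm across, 66 mm long; orange neck ring; grey tube 22 mm across with a 27 mm black collar up to 117 mm; then the grip. The head has 4 mm play all round and can turn in the pot.
- orange_brush_grip (a point): Axis of the orange grip at the height of its button's middle, 150 mm above the foot while the handle is in; moves with the handle; axes as the brush's. The grip is a block 26 mm wide (x), 28 mm thick (y, without the button) and 60 mm long (z), from 32 mm below to 28 mm above this point.
- orange_brush_press (a point): Middle of the outer face of the white release button, on the +y side of the orange grip (20 mm from its axis; the button moves in along the brush's -y). It is 14 mm wide, 26 mm high and stands 6 mm out of the grip; the opposite face is plain and flat. Pinching the grip along y, one finger on the button and one opposite, presses it flush.
- orange_brush_handle (a joint): How far the handle is drawn out upwards, m: 0 in (as at the start), 0.040 first stop, 0.080 second and last stop. With the button out it is latched at these places; with the button in it slides with about 1 N of drag and the heavier head stays in the pot. Pulled while latched, the whole brush comes up. Hanging by its grip it stays drawn out.
- orange_brush_button (a joint): How far the release button is pressed, m: 0 out, 0.006 flush with the grip; the latch is free beyond 0.003. Spring: 2.4 N at first, 6 N fully in; it comes out again when let go.
- orange_pot: Stainless steel pot that holds the orange brush, fixed to the counter on its rubber foot: 68 mm across (foot 84 mm), rim 70 mm above the counter, wall 3 mm, inner floor at 10 mm, on which the brush stands. Origin under its centre, on the counter.
- black_brush: To be left alone: a second brush of the same size and make with a black grip, black ring and grey button, standing in the black_pot. Origin at the centre of the foot of its head, z up.
- black_brush_handle (a joint): How far the black brush's handle is drawn out, m: 0 is in. To stay in.
- black_pot: The same kind of pot, holding the black brush; fixed. Origin under its centre, on the counter. Which of the two pots stands on the left changes.
- decanter: To be left alone: empty glass coffee decanter with orange band, lid and hook handle, 160 mm across, 168 mm tall. Origin under its centre; the handle reaches 120 mm out along its -x.
- mug_a: To be left alone: red mug, 82 mm across, 88 mm tall. Origin under its centre.
- mug_b: To be left alone: red mug, 82 mm across, 88 mm tall. Origin under its centre.
- sugar_jar: To be left alone: pale jar with a steel cap, 80 mm across, 125 mm tall. Origin under its centre.
- stirrer_beaker: To be left alone: white beaker with wooden stirrers, 80 mm across, 165 mm tall with the stirrers. Origin under its centre.
- teaspoon: To be left alone: steel teaspoon, 150 mm long, lying on the counter along its x. Origin under its middle.

How it is judged (in metres and radians):
On the way, in this order (a step that is already met when the one before it is completed fails the run):
1. the orange brush's release button is pressed in, its handle still in and its head standing in the pot (value of joint orange_brush_button above 0.0025 m and value of joint orange_brush_handle below 0.015 m and height (world z) of orange_brush below 0.025 m), for 0.1 s.
2. the handle is drawn out to the second stop while the head still stands in the pot (value of joint orange_brush_handle above 0.075 m and height (world z) of orange_brush below 0.04 m), for 0.1 s.
At the end, for the whole second after the job is handed in: The fingers hold the orange brush (over 2 N), drawn to its second stop (beyond 75 of 80 mm), still (under 30 mm/s), upright (within 0.25 rad), its foot over 75 mm above the counter (pot rim: 70 mm), within 80 mm sideways of its pot and not touching it (value of joint orange_brush_handle above 0.075 m and height (world z) of orange_brush above 0.075 m and horizontal distance between orange_brush and orange_pot below 0.08 m and angle between orange_brush's own z axis and vertical below 0.25 rad and linear speed of orange_brush below 0.03 m/s and contact force between orange_brush and the fingers above 2 N and contact force between orange_brush and orange_pot below 0.1 N); the arm keeps its last pose, push and grip.
It fails at once if the black brush is shifted, leant over or drawn out (distance of black_brush from where it was at the start of the episode above 0.025 m or angle between black_brush's own z axis and vertical above 0.25 rad or value of joint black_brush_handle above 0.015 m).
It fails at once if the decanter, a mug, the jar, the beaker or the spoon is shifted by more than 30 mm or knocked over (distance of any of decanter, mug_a, mug_b, sugar_jar, stirrer_beaker, teaspoon from where it was at the start of the episode above 0.03 m or angle between any of decanter, mug_a, mug_b, sugar_jar, stirrer_beaker, teaspoon's own z axis and vertical above 0.4 rad).
It also fails if it takes over 34 s, if anything falls off the work surface, if the arm or the gripper's body presses on something with over 40 N, if the wrist force passes 120 N, or if a joint passes its speed limit or range.

ROBOT

A 7-joint arm with a two-finger parallel gripper is mounted at the origin on the work surface. World frame = base frame: x ahead of the robot, y to its left, z up, the work surface at z = 0. Lengths are in mm, angles in rad, forces in N, time in s.
With the tool pointing down it reaches from about 400 to 875 mm from the base axis. Payload 4.4 kg.
Tool frame: the origin (TCP) lies where the fingers leave the gripper's body, on its centre line; the fingertips stand 73 mm ahead of it and the grasp point (between the pads) lies 54 mm ahead of it; z points along the fingers, y is the line along which they close (so a half turn about z gives the same grasp; the last joint's range is limited). The gripper opens to 85 mm and grips with 20 to 120 N. Pads are 22 mm wide; open, the fingers measure 114 mm over their backs; the gripper's body (76 mm by 85 mm) begins 54 mm behind the grasp point. The pads swing forward as they close: fully open they stand 13 mm farther back than shut.
Start: joints at [1.113, 0.628, 0.038, 1.517, -0.027, 0.996, -0.02], TCP at [248.23, -600.749, 303.913] pointing down, gripper open.
Joint ranges: [-3.06, 3.06], [-0.37, 2.12], [-1.25, 1.32], [0.18, 2.47], [-1.1, 4.24], [0.23, 1.98], [-2.94, 2.94]. Speed limits (rad/s): [2.57, 2.57, 3.14, 3.14, 3.14, 3.14, 3.14].

INTERFACE

Orientations are given as [roll, pitch, yaw] about the fixed x, y, z axes, in that order (R = Rz(yaw) Ry(pitch) Rx(roll)).
In Python, from cell import ctrl gives the robot as it stands.
- The arm moves only by the tool send_rows, never from a script. Its argument "rows" is a list that holds one entry, the list of rows, each a list of 6 numbers: the shift along the tool's x, y, z in cm, then the turn, a rotation vector about the tool's x, y, z in rad. In form: [[[tx, ty, tz, wx, wy, wz], ...]]. A call has 1 to 10 rows; each row is the pose to reach, as a shift and turn from the pose commanded when the call began, along the tool's axes at that moment; what a row does not reach only later rows make up. A row lasts 1/10 s, in which the tool goes at most 50 mm and 8.59 degrees, less where a joint would pass 70% of its speed; a pose out of reach is approached as far as the arm can. A call with a gripper value outside its range is refused whole. "grip" is the closure in counts, from 0 (fully open) to 255 (shut), set as the call begins (left out, the last holds). The fingers move at their own pace and stop on an object; the grip force is fixed at half the most. Time passes only in rows, so rows that repeat a pose let the fingers close. It gives the time, the measured TCP pose, the force, the opening and the grip force at its end, in the units of the state.
- ctrl.read_state(): the state, without advancing time (a new reading comes with each control period).
- ctrl.get_image(name): name is "side" or "top"; returns a dict with "pixels" (480x640x3 uint8, red, green, blue), "fx", "fy", "cx", "cy" (pixels), "D" ([k1, k2, p1, p2, k3] as OpenCV has them; the pictures are not rectified), "extrinsics" (4x4, takes a point from camera to world coordinates). Camera axes: x right, y up, looking along -z (the intrinsics and any distortion apply to the point x, -y, -z); pixel columns grow to the right and rows downward; lengths in mm; the calibration is good to about 2 mm. A picture is of the moment at which its call begins. There is no depth.
- ctrl.finish_job(): hands the job in; it is judged then, once.
The state is a dict: "clock": time; "qpos": joint angles; "qd": joint speeds; "tau": joint torques, N m; "eef_pos": TCP position; "tool_rot": TCP orientation; "force": force on the tool from outside, world axes, zero at the start; "torque": the same for the moment, N m; "width": finger opening in mm; "gripper_force": force on a finger pad.
Only numpy, scipy, OpenCV 4.12 (cv2) and the standard library are available. Lean on these libraries where they do the work, as an engineer would, in place of code of your own. Each camera call takes 0.05 s, during which the arm holds its last target. There are 200 camera calls.

## Working session

There is one attempt and no reset: what is moved stays moved. The work goes in short steps, Python scripts to look and compute and a tool call to move; the robot and the scene stay as the last step left them, time stands still between calls to the robot, and variables do not carry over. Pictures are saved under pics/ and viewed, at most 10 in all, crops included, and the job is handed in when it is done.

Besides the shell and the picture viewer there is one more tool, called after "Call:" by a JSON object that holds its "fn" and its "kwargs". send_rows: Moves the arm, as the interface text tells. Its arguments: {"type":"object","properties":{"rows":{"type":"array","items":{"type":"array","items":{"type":"array","items":{"type":"number"}}}},"grip":{"type":"number"}},"required":["rows"]}

```bash
mkdir -p pics; python3 - <<'E'
from cell import ctrl
import cv2,json
s=ctrl.read_state();print({k:s[k] for k in('clock','eef_pos','tool_rot','width')})
for n in('side','top'):
    d=ctrl.get_image(n);cv2.imwrite(f'pics/{n}0.png',d['pixels'][:,:,::-1]);print(n,d['fx'],d['cx'],d['cy'],d['D'],d['extrinsics'])
E
```

```text
{'clock': 0.0, 'eef_pos': array([ 248.02867258, -600.27632963,  302.97532363]), 'tool_rot': array([-3.13965590e+00,  8.70366254e-06,  3.91725472e-01]), 'width': 84.92431367211225}
side 529.7534970582041 313.15641511199243 237.53566431894123 [-0.12868838  0.          0.          0.          0.        ] [[-8.42301541e-01  4.15721185e-01 -3.43080180e-01  2.16432778e+02]
 [-5.38992616e-01 -6.45042803e-01  5.41670326e-01  6.90874872e+02]
 [ 3.88242887e-03  6.41167434e-01  7.67391196e-01  1.05392953e+03]
 [ 0.00000000e+00  0.00000000e+00  0.00000000e+00  1.00000000e+00]]
top 509.96706607455764 317.79588398327144 245.23602698747064 [-0.00761394  0.          0.          0.          0.        ] [[ 4.31968053e-02  9.75238692e-01 -2.16895205e-01  3.56359597e+02]
 [-9.99062024e-01  4.28221683e-02 -6.42915211e-03  9.13997963e+00]
 [ 3.01796510e-03  2.16969482e-01  9.76173722e-01  1.34134105e+03]
 [ 0.00000000e+00  0.00000000e+00  0.00000000e+00  1.00000000e+00]]
```

View pics/side0.png

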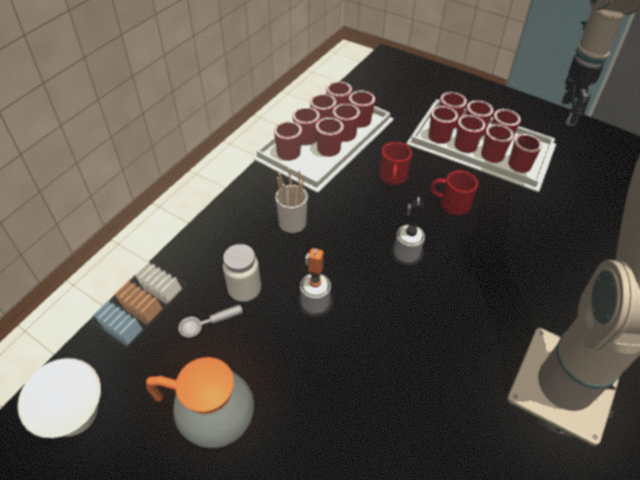

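View pics/top0.png

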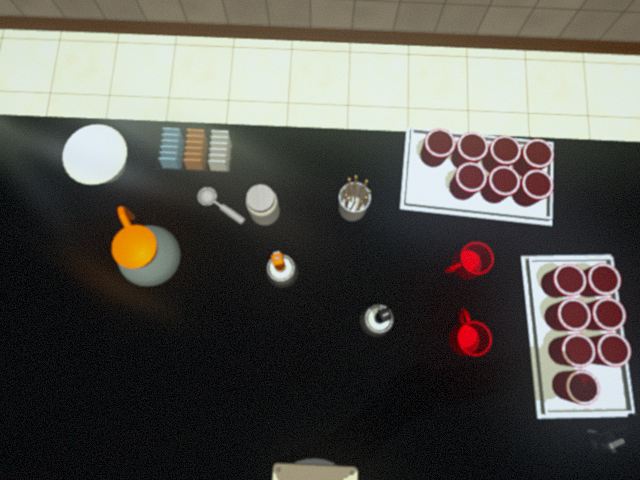

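The side view shows the orange grip at about (315,262) with its pot at (316,292), and the black brush at (410,240). In the top view the orange grip is at (278,258) and its pot at (281,269). Next I'll zoom in and triangulate.

```bash
cat > h.py <<'E'
from cell import ctrl
import cv2,numpy as np
def ray(d,px):
    K=np.array([[d['fx'],0,d['cx']],[0,d['fy'],d['cy']],[0,0,1]])
    u=cv2.undistortPoints(np.array(px,float).reshape(-1,1,2),K,np.array(d['D'])).reshape(-1,2)
    E=np.array(d['extrinsics']);v=np.c_[u[:,0],-u[:,1],-np.ones(len(u))]@E[:3,:3].T
    return E[:3,3],v
def onz(d,px,z):
    o,v=ray(d,px);return o+v*((z-o[2])/v[:,2])[:,None]
def proj(d,P):
    E=np.linalg.inv(np.array(d['extrinsics']));p=np.atleast_2d(P)@E[:3,:3].T+E[:3,3]
    K=np.array([[d['fx'],0,d['cx']],[0,d['fy'],d['cy']],[0,0,1]])
    return cv2.projectPoints(p*[1,-1,-1],np.zeros(3),np.zeros(3),K,np.array(d['D']))[0].reshape(-1,2)
def tri(da,pa,db,pb):
    a,u=ray(da,pa);b,v=ray(db,pb);u=u[0];v=v[0]
    t=np.linalg.lstsq(np.c_[u,-v],b-a,rcond=None)[0];p=a+u*t[0];q=b+v*t[1]
    return (p+q)/2,np.linalg.norm(p-q)
def crop(d,c,r,name,k=10):
    x,y=map(int,c);im=d['pixels'][y-r:y+r,x-r:x+r,::-1]
    return cv2.resize(im,None,fx=k,fy=k,interpolation=cv2.INTER_CUBIC)
def orange(d,box):
    h=cv2.cvtColor(d['pixels'],cv2.COLOR_RGB2HSV);m=cv2.inRange(h,(3,130,90),(22,255,255))
    k=np.zeros_like(m);x0,y0,x1,y1=box;k[y0:y1,x0:x1]=m[y0:y1,x0:x1];return k
E
python3 - <<'E'
from h import *
s=ctrl.get_image('side');t=ctrl.get_image('top')
np.set_printoptions(precision=1,suppress=True)
P={}
for n,d,b in(('s',s,(295,240,335,275)),('t',t,(262,245,295,268))):
    m=orange(d,b);ys,xs=np.nonzero(m);P[n]=(xs.mean(),ys.mean());print(n,P[n],xs.min(),xs.max(),ys.min(),ys.max(),len(xs))
print('grip centroid',tri(s,P['s'],t,P['t']))
g=cv2.cvtColor(t['pixels'],cv2.COLOR_RGB2GRAY)
for nm,(x,y) in dict(or_=(281,269),bl=(378,320)).items():
    w=(g[y-22:y+22,x-22:x+22]>90).astype('uint8')
    c=max(cv2.findContours(w,0,1)[0],key=cv2.contourArea)[:,0]+[x-22,y-22];print(nm,c.min(0),c.max(0),cv2.minEnclosingCircle(c.astype('f4')),onz(t,[cv2.minEnclosingCircle(c.astype('f4'))[0]],70))
a=crop(s,(316,275),28,'',10);b=crop(t,(280,265),20,'',10)
b=cv2.copyMakeBorder(b,0,160,0,0,cv2.BORDER_CONSTANT);a=a[:,160:560-160]
cv2.imwrite('pics/z0.png',np.hstack([a,b])[:, :800])
E
```

```text
s (np.float64(315.4811320754717), np.float64(260.8616352201258)) 308 323 248 274 318
t (np.float64(277.6054421768707), np.float64(260.1156462585034)) 270 284 252 267 147
grip centroid (array([578.7, 110.1, 157.6]), np.float64(1.0908260284241404))
or_ [267 251] [294 282] ((279.4117736816406, 266.29412841796875), 15.917802810668945) [[580.  112.2  70. ]]
bl [364 305] [392 333] ((378.5, 318.5), 14.57748031616211) [[ 459.8 -140.7   70. ]]
```

View pics/z0.png

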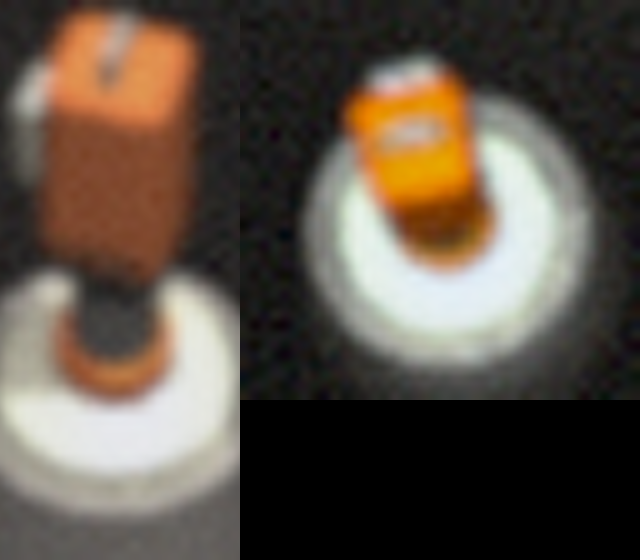

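The zoom shows the white button on the upper, slightly left side in the top view, which is about world +x with a slight +y. The grip's top-face corners in the top view are roughly (271,255), (282.5,252.5), (283.8,263.5) and (273.5,265.5). The black brush lies under the straight path, so I'll go over it high.

```bash
cat > delta.py <<'E'
from h import *
from scipy.spatial.transform import Rotation as R
import sys
def delta(x,y,z,yaw):
    s=ctrl.read_state();r=R.from_euler('xyz',s['tool_rot'])
    sh=r.inv().apply(np.array([x,y,z])-s['eef_pos'])/10
    w=(r.inv()*R.from_euler('xyz',[np.pi,0,yaw])).as_rotvec()
    return np.r_[sh,w].round(3)
E
python3 - <<'E'
from delta import *
np.set_printoptions(precision=2,suppress=True)
t=ctrl.get_image('top');s=ctrl.get_image('side')
c=np.array([[271,255],[282.5,252.5],[283.8,263.5],[273.5,265.5]])-.45
w=onz(t,c,188)[:,:2];print(w,w.mean(0))
for i in range(4): e=w[(i+1)%4]-w[i];print(np.linalg.norm(e),np.degrees(np.arctan2(e[1],e[0])))
cs=np.array([[62,15],[198,30],[190,135],[48,105]])/10+[304,247]-.45
w=onz(s,cs,188)[:,:2];print(w,w.mean(0))
for i in range(4): e=w[(i+1)%4]-w[i];print(np.linalg.norm(e),np.degrees(np.arctan2(e[1],e[0])))
print(delta(579,111,360,np.radians(103)),ctrl.read_state()['clock'])
E
```

```text
[[585.85 124.67]
 [592.89  98.52]
 [567.24  94.02]
 [561.54 117.38]] [576.88 108.65]
27.08894764423582 -74.92771623228032
26.04284087613355 -170.06750182251523
24.043353871577974 103.70763690727664
25.37572263772588 16.696700313888446
[[594.09 107.7 ]
 [568.01  95.68]
 [554.78 120.03]
 [583.59 129.3 ]] [575.12 113.18]
28.72206801833145 -155.2556367634135
27.71389399907007 118.50999715274313
30.264689845885886 17.835806242330293
24.018816957073785 -64.06940999936931
[ 57.75 -53.14  -5.61  -0.    -0.    -1.41] 0.3
```

Call:
{"fn": "send_rows", "kwargs": {"rows": [[[0,0,-5,0,0,0],[4,-4,-6,0,0,-0.1],[7.5,-7,-6,0,0,-0.2],[11,-10,-6,0,0,-0.3],[14.5,-13.5,-6,0,0,-0.4],[18,-17,-6,0,0,-0.5],[21.5,-20,-6,0,0,-0.6],[25,-23,-6,0,0,-0.7],[28.5,-26.5,-6,0,0,-0.8],[31.5,-29.5,-6,0,0,-0.9]]]}}

```text
clock: 1.3
eef_pos: [427.5, -205.3, 364.2]
tool_rot: [3.141, -0.0, 1.297]
force: [0.4, -0.3, 0.1]
width: 85.4
gripper_force: 0.0
```

```bash
python3 -c "
from delta import *
s=ctrl.read_state();print(s['clock'],s['eef_pos'],s['tool_rot'],s['qpos'].round(2) if hasattr(s['qpos'],'round') else s['qpos'],delta(577,110.5,360,1.85))"
```

```text
1.3 [ 427.45375225 -205.31593916  364.2248546 ] [ 3.14079285e+00 -2.81254740e-04  1.29711664e+00] [ 0.6   0.31 -0.28  1.9   0.1   0.94 -0.  ] [ 3.4448e+01  5.8620e+00  4.3700e-01  1.0000e-03 -0.0000e+00 -5.5300e-01]
```

Call:
{"fn": "send_rows", "kwargs": {"rows": [[[4.5,0.8,0,0,0,-0.1],[9,1.5,0,0,0,-0.2],[13.5,2.3,0,0,0,-0.3],[18,3,0,0,0,-0.4],[22.5,3.8,0,0,0,-0.5],[27,4.6,0,0,0,-0.55],[31,5.3,0,0,0,-0.55],[34.4,5.9,0,0,0,-0.55],[34.4,5.9,1,0,0,-0.55],[34.4,5.9,3,0,0,-0.55]]]}}

```text
clock: 2.3
eef_pos: [578.9, 108.0, 334.5]
tool_rot: [3.139, 0.0, 1.844]
force: [-0.1, -1.5, 0.2]
width: 85.2
gripper_force: 0.0
```

```bash
python3 - <<'E'
from delta import *
np.set_printoptions(precision=2,suppress=True)
s=ctrl.read_state();p=s['eef_pos'];print(s['clock'],p,s['tool_rot'],delta(577,110.5,270,1.85),delta(577,110.5,214,1.85))
a=ctrl.get_image('side');t=ctrl.get_image('top')
A=crop(a,(316,240),40,'',7)
cv2.imwrite('pics/z1.png',A)
E
```

```text
2.3 [578.91 107.96 334.45] [3.14 0.   1.84] [ 0.3  -0.13  6.45  0.    0.   -0.01] [ 0.3  -0.15 12.04  0.    0.   -0.01]
```

View pics/z1.png

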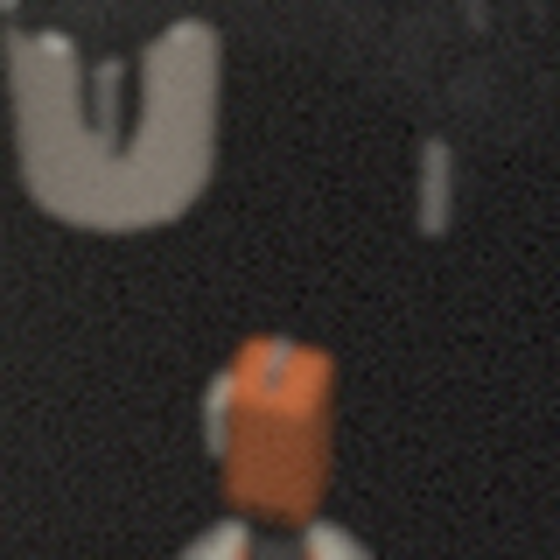

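The fingers straddle the grip symmetrically, with pads at crop columns about 125 and 430 and the brush axis at about 280. I'll descend now.

Call:
{"fn": "send_rows", "kwargs": {"rows": [[[0.3,-0.1,2,0,0,0],[0.3,-0.1,4.5,0,0,0],[0.3,-0.1,7,0,0,0],[0.3,-0.1,9,0,0,0],[0.3,-0.1,10.5,0,0,0],[0.3,-0.1,11.5,0,0,0],[0.3,-0.1,12,0,0,0],[0.3,-0.1,12,0,0,0],[0.3,-0.1,12,0,0,0]]]}}

```text
clock: 3.3
eef_pos: [576.9, 109.2, 214.7]
tool_rot: [3.14, 0.0, 1.842]
force: [0.7, -0.3, 0.1]
width: 85.9
gripper_force: 0.0
```

```bash
python3 - <<'E'
from delta import *
np.set_printoptions(precision=2,suppress=True)
s=ctrl.read_state();print(s['clock'],s['eef_pos'],s['tool_rot'],s['force'],delta(577,110.5,214,1.85))
a=ctrl.get_image('side');t=ctrl.get_image('top')
cv2.imwrite('pics/z2.png',np.hstack([crop(a,(316,265),40,'',5),crop(t,(280,262),40,'',5)[:400]]))
E
```

```text
3.3 [576.88 109.23 214.71] [3.14 0.   1.84] [ 0.66 -0.27  0.07] [ 0.12  0.04  0.07  0.    0.   -0.01]
```

View pics/z2.png

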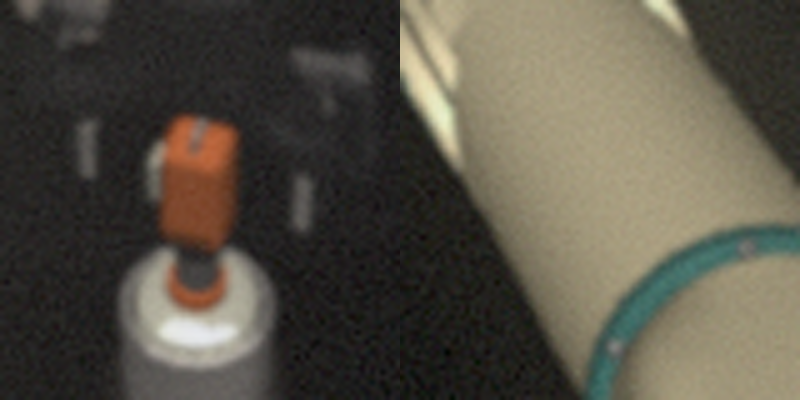

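The grip at (200,180) in the crop sits midway between the pads at (88,150) and (302,205), and the button faces the left pad. I'll close the fingers.

Call:
{"fn": "send_rows", "kwargs": {"rows": [[[0,0,0,0,0,0],[0,0,0,0,0,0],[0,0,0,0,0,0],[0,0,0,0,0,0],[0,0,0,0,0,0],[0,0,0,0,0,0],[0,0,0,0,0,0],[0,0,0,0,0,0],[0,0,0,0,0,0],[0,0,0,0,0,0]]], "grip": 255}}

```text
clock: 4.4
eef_pos: [576.8, 109.4, 214.2]
tool_rot: [3.141, -0.0, 1.842]
force: [1.5, 0.4, 3.1]
width: 27.5
gripper_force: 60.4
```

The width is 28 mm, so the button is flush. I'll draw the handle up.

Call:
{"fn": "send_rows", "kwargs": {"rows": [[[0,0,-0.5,0,0,0],[0,0,-1.2,0,0,0],[0,0,-2,0,0,0],[0,0,-3,0,0,0],[0,0,-4,0,0,0],[0,0,-5,0,0,0],[0,0,-6,0,0,0],[0,0,-7,0,0,0],[0,0,-7.6,0,0,0],[0,0,-8,0,0,0]]]}}

```text
clock: 5.4
eef_pos: [576.6, 109.3, 294.7]
tool_rot: [3.141, 0.0, 1.842]
force: [0.3, -0.2, -3.5]
width: 27.5
gripper_force: 59.7
```

Call:
{"fn": "send_rows", "kwargs": {"rows": [[[0,0,-0.2,0,0,0],[0,0,-0.4,0,0,0],[0,0,-0.5,0,0,0],[0,0,-0.5,0,0,0],[0,0,-0.5,0,0,0]]]}}

```text
clock: 5.9
eef_pos: [576.3, 109.2, 298.7]
tool_rot: [-3.141, -0.0, 1.842]
force: [-0.5, -0.5, -3.9]
width: 27.6
gripper_force: 59.8
```

```bash
python3 - <<'E'
from delta import *
s=ctrl.read_state();print(s['clock'],s['eef_pos'],s['force'])
a=ctrl.get_image('side')
cv2.imwrite('pics/z3.png',crop(a,(316,255),50,'',6))
E
```

```text
5.9 [576.33643925 109.21749773 298.65732591] [-0.46070136 -0.46682048 -3.90215869]
```

View pics/z3.png

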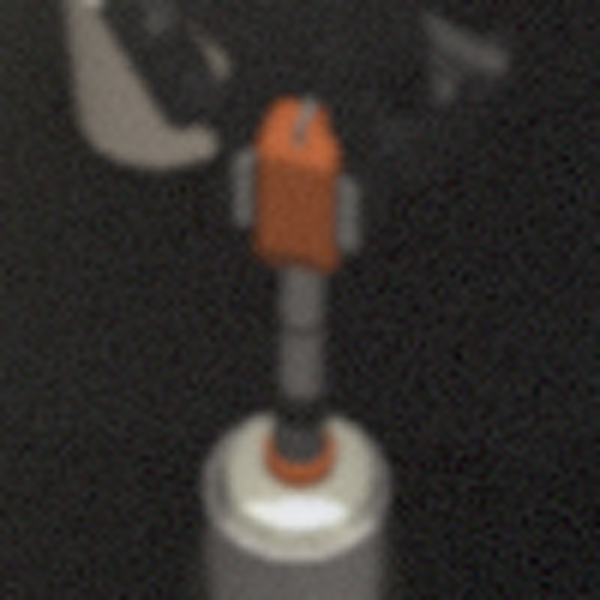

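The handle is fully drawn (grip at about (297,190), grey tube below it, head still in the pot), and the wrist now reads the brush's weight. I'll lift.

Call:
{"fn": "send_rows", "kwargs": {"rows": [[[0,0,-0.5,0,0,0],[0,0,-1.2,0,0,0],[0,0,-2.2,0,0,0],[0,0,-3.2,0,0,0],[0,0,-4.2,0,0,0],[0,0,-5.2,0,0,0],[0,0,-6.2,0,0,0],[0,0,-7.2,0,0,0],[0,0,-8.2,0,0,0],[0,0,-8.7,0,0,0]]]}}

```text
clock: 6.95
eef_pos: [576.7, 109.4, 387.2]
tool_rot: [3.14, 0.0, 1.842]
force: [-0.7, -0.1, -2.3]
width: 27.0
gripper_force: 59.8
```

Call:
{"fn": "send_rows", "kwargs": {"rows": [[[0,0,-0.2,0,0,0],[0,0,-0.3,0,0,0],[0,0,-0.3,0,0,0],[0,0,-0.3,0,0,0],[0,0,-0.3,0,0,0],[0,0,-0.3,0,0,0]]]}}

```text
clock: 7.55
eef_pos: [576.4, 109.2, 388.7]
tool_rot: [-3.141, -0.0, 1.842]
force: [0.5, -0.4, -4.0]
width: 27.3
gripper_force: 59.8
```

```bash
python3 - <<'E'
from delta import *
s=ctrl.read_state();print(s['clock'],s['eef_pos'],s['force'])
a=ctrl.get_image('side')
cv2.imwrite('pics/z4.png',crop(a,(316,240),60,'',5))
E
```

```text
7.55 [576.37058593 109.22548544 388.69187316] [ 0.46355708 -0.37208791 -3.99107621]
```

View pics/z4.png

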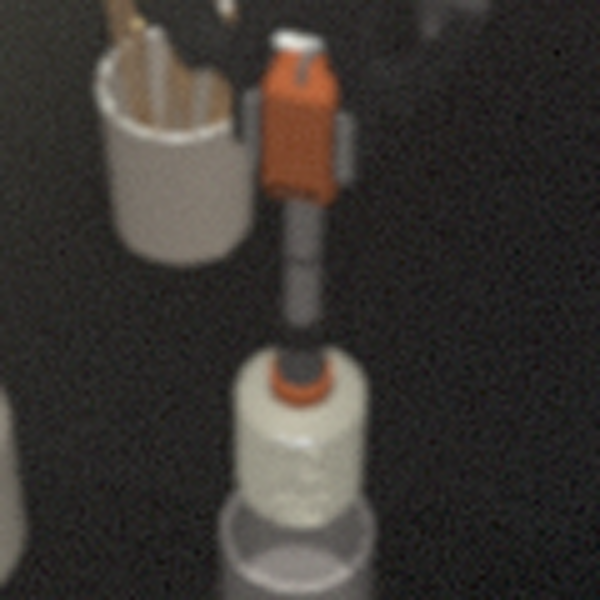

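The white head hangs upright, fully above the pot. Its lower edge is at (300,525) against a rim centred at (297,537), which puts the foot 30–40 mm above the rim. I'll hand in.

```bash
python3 -c "
from cell import ctrl
print(ctrl.finish_job())"
```

```text
the job is handed in; nothing more can be done
None
```

I handed in the job at about 7.6 s: the orange brush is drawn to its second stop, lifted clear of its pot and held still and upright, and I touched nothing else; no verdict came back.

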